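Pack the coin tubes into the carrier and latch it

ROBOT

A 6-joint arm with a two-finger parallel gripper is mounted at the origin on the work surface. World frame = base frame: x ahead of the robot, y to its left, z up, the work surface at z = 0. Lengths are in m, angles in rad, forces in N, time in s.
With the tool pointing down it reaches from about 0.25 to 0.775 m from the base axis. Payload 4 kg.
Tool frame: the origin (TCP) lies midway between the tips of the shut fingers; the grasp point (between the pads) lies grip_point_offset behind it (grip_point_offset is the distance from the TCP to the grasp point, in m); z points along the fingers, y is the line along which they close (so a half turn about z gives the same grasp; the last joint's range is limited). The gripper opens to 94 mm and grips with 3 to 60 N. Pads are 16 mm wide; open, the fingers measure 119 mm over their backs; the gripper's body (75 mm by 177 mm) begins 78 mm behind the grasp point.
Start: joints at [-1.299, 0.087, 1.371, -0, 1.684, -0.103], TCP at [0.201, -0.512, 0.206] pointing down, gripper open.
Joint ranges: [-3.1, 3.1], [-0.76, 2.03], [0.27, 2.55], [-1.08, 4.22], [0.17, 2.65], [-2.57, 2.57]. Speed limits (rad/s): [2.79, 2.79, 3.14, 3.14, 3.14, 3.14].

INTERFACE

Orientations are given as [roll, pitch, yaw] about the fixed x, y, z axes, in that order (R = Rz(yaw) Ry(pitch) Rx(roll)).
In Python, from bench import * gives the robot as it stands. The module is installed in compiled form; this text tells all that it offers.
- The arm moves only by the tool apply_moves, never from a script. Its argument "commands" is a list of rows, each a list of 7 numbers: the turn, a rotation vector about the world's x, y, z in rad, then the shift along the world's x, y, z in m, then the opening in per cent of the stroke, from 0 (shut) to 100 (fully open). In form: [[ax, ay, az, x, y, z, jaw], ...]. A call has exactly 5 rows; each row is the pose to reach, as a shift and turn from the pose commanded when the call began; what a row does not reach only later rows make up. A row lasts 1/10 s, in which the tool goes at most 50 mm and 8.59 degrees, less where a joint would pass 70% of its speed; a pose out of reach is approached as far as the arm can. A call with a gripper value outside its range is refused whole. The fingers move at their own pace and stop on an object; the grip force is fixed at half the most. Time passes only in rows, so rows that repeat a pose let the fingers close, or fill a call up. It gives the time, the measured TCP pose, the force, the opening and the grip force at its end, in the units of the state.
- get_obs(): the state, without advancing time (a new reading comes with each control period).
- snapshot(name): name is "side" or "top"; returns a dict with "pixels" (420x560x3 uint8, red, green, blue), "vertical_fov" (degrees; the focal length in pixels is half the picture's height over the tangent of half this angle, whatever the lens; pixels are square), "cx", "cy" (the principal point, pixels), "rvec" (rotation vector, rad) and "tvec" (3), from world to camera coordinates, as OpenCV has them. Camera axes: x right, y down, z forward; pixel columns grow to the right and rows downward; lengths in m; the calibration is good to about 2 mm. A picture is of the moment at which its call begins. There is no depth.
- close_job(): hands the job in; it is judged then, once.
Trained networks look in the newest picture that a camera, given by its name, has taken for a name from the list of things; names that differ only in an ending like _2 or _b are one class to them, and where a whole thing is asked for, a point or a joint stands for the part that bears it (a point fixed in the world has none). Each returns a list of dicts, best first, with "score" (0 to 1); they miss things now and then, are a little off and sometimes report something else, mostly with a low value. They report only what shows in the picture. A call takes as long as a camera call. They do not tell look-alikes from the thing itself.
- masks_of(camera, query): "mask" (420x560 bool, what is visible of it) and "extent" ([left, top, right, bottom] in pixels, round what is visible of it).
- place_of(camera, query): "pixel" ([column, row] in pixels: a listed point, or the origin of a listed thing).
The state is a dict: "time": time; "joint_positions": joint angles; "qvel": joint speeds; "joint_torque": joint torques, N m; "tool_pos": TCP position; "ee_rot": TCP orientation; "wrist_force": force on the tool from outside, world axes, zero at the start; "wrist_torque": the same for the moment, N m; "width": finger opening in m; "finger_force": force on a finger pad.
Only numpy, scipy, OpenCV 4.12 (cv2) and the standard library are available. Lean on these libraries where they do the work, as an engineer would, in place of code of your own. Each camera call takes 0.05 s, during which the arm holds its last target. There are 200 camera calls.

TASK

Get the laundry's coin tubes ready for the bank: swing the carrier's cam latch open, draw the jaw back, and lay every coin tube on the counter flat in the channel, crosswise, side by side between the end stop and the jaw. Then push the jaw shut until the row is pressed firmly against the end stop with no gaps, and turn the latch lever back over its cam until it drops fully into its low notch. Leave the bottle, mug and brush alone.

Things in the scene. Friction and masses are not known exactly. Their poses are not given: they have to be found in the camera images.
- carrier: aluminium carrier fixed to the counter. Origin: counter height, channel centre line. Base plate 12 mm thick, x +-58 mm, y -180 to +220 mm. x runs across the channel, away from the robot (within 0.15 rad); y along it from end stop to jaw. Channel floor z = 12 mm; side rails 10 mm higher, inner faces x = +-47 mm. A tube lying crosswise: centre z = 28 mm, its x axis along this x, either way round
- end_stop: fixed steel end stop: block 92 mm wide, 40 mm high above the channel floor, 22 mm thick. Origin: middle of its inner face, at floor height (carrier x = 0, y = -135 mm, z = 12 mm); axes as the carrier's; tubes lie on its +y side
- jaw_face: steel face plate of the sliding jaw, 92 mm wide, reaching 41 mm above the channel floor. Origin: middle of its face at floor height; axes as the carrier's; tubes lie on its -y side. The jaw behind it is 56 mm long in y (face plate included) and 38 mm high above the floor
- jaw (a joint): clear gap between end stop and jaw face in m, 0 (shut) to 0.27 (fully open, towards the carrier's +y). Unlatched it drags with about 9 N (plus 8 N per m/s) and stays where left; latched, the spindle's foot also brakes it (over 20 N in all), so open the latch first. Tubes in the channel are pushed along by the jaw; n tubes pressed tight read 0.032 n. Press some 10 N beyond the drag
- fin (a point): centre of the jaw's upright black fin, the grip for sliding the jaw: 18 mm thick along y, 36 mm along x, 44 mm high; this point is 78 mm above the counter, 16 mm below the fin's top and 28 mm above the jaw's top. In the carrier frame it lies at x = +27 mm and 28 mm in +y of the jaw face
- pivot (a point): point on the vertical axis of the latch lever, on the jaw: carrier x = -18 mm, 28 mm in +y of the jaw face, 70 mm above the counter. It does not rise with the lever
- lever_tip (a point): centre of the black ball (20 mm across) at the end of the lever, 120 mm from the pivot axis. The lever is a level steel bar 14 mm thick; its centre line is 70 mm above the counter when in the notch, 80 mm on the crest, 75 mm when open. About 2 N sideways near the tip turns it, by pushing the bar with closed fingers or pinching it; it rises along the fingers or the hand follows
- lever (a joint): lever angle about the vertical pivot: 0 = latched in the low notch, lever pointing along the carrier's -x (to the robot), as it starts; grows clockwise seen from above to 1.5 = open, pointing along the carrier's +y. Turned from either end it climbs a cam by itself to a crest at 0.85 rad (10 mm above the notch); past the crest a spring pulls it down the rest of the way
- tube1: square coin tube: clear plastic box full of coins with a grey square cap over its last 14 mm at +x; 80 mm long (its x axis), 32 mm wide and 32 mm high, about 250 g; origin at its centre, so 16 mm above what it lies on; lies flat on the counter. Two to four of the four tubes are present (None when absent, or while held). They are all alike.
- tube2: square coin tube: clear plastic box full of coins with a grey square cap over its last 14 mm at +x; 80 mm long (its x axis), 32 mm wide and 32 mm high, about 250 g; origin at its centre, so 16 mm above what it lies on; lies flat on the counter. Two to four of the four tubes are present (None when absent, or while held). They are all alike.
- tube3: square coin tube: clear plastic box full of coins with a grey square cap over its last 14 mm at +x; 80 mm long (its x axis), 32 mm wide and 32 mm high, about 250 g; origin at its centre, so 16 mm above what it lies on; lies flat on the counter. Two to four of the four tubes are present (None when absent, or while held). They are all alike.
- tube4: square coin tube: clear plastic box full of coins with a grey square cap over its last 14 mm at +x; 80 mm long (its x axis), 32 mm wide and 32 mm high, about 250 g; origin at its centre, so 16 mm above what it lies on; lies flat on the counter. Two to four of the four tubes are present (None when absent, or while held). They are all alike.
- detergent: white detergent bottle, 84 mm across, 210 mm high, a bystander; origin under its centre
- mug: white mug, 80 mm across, 95 mm high, a bystander; origin under its centre
- brush: hand brush lying on the counter, a bystander
Not all that is in view belongs to the job. What is shaped like the tube4 but green is not meant.

How it is judged:
By the outcome, as a careful person would: the job done as asked, in the order asked, and still so for the second after the job is handed in, with the robot touching nothing.
Of tube1, tube2, tube3, tube4 only 2 to 4 are there at a start; the rules pass over those that are not, and their reading is None.
At some moment in a run one of tube1, tube2, tube3, tube4 may be knocked a few centimetres aside while the robot is not near it.
Once in a run the grip may slacken for a moment while it holds something.
It also fails if it takes over 210 s, if anything falls off the work surface, if the arm or the gripper's body presses on something with over 40 N, if the wrist force passes 120 N, or if a joint passes its speed limit or range.

## Working session

There is one attempt and no reset: what is moved stays moved. The work goes in short steps, Python scripts to look and compute and a tool call to move; the robot and the scene stay as the last step left them, time stands still between calls to the robot, and variables do not carry over. Pictures are saved under pics/ and viewed, at most 14 in all, crops included, and the job is handed in when it is done.

Besides the shell and the picture viewer there is one more tool, called in YAML: its name, and indented under it one key for each argument. apply_moves: Moves the arm, as the interface text tells. Its arguments: {"type":"object","properties":{"commands":{"type":"array"}},"required":["commands"]}

```bash
mkdir -p pics; cat > h.py <<'E'
from bench import *
import numpy as np, cv2
def cam(s):
    f=210/np.tan(np.radians(s["vertical_fov"])/2)
    R=cv2.Rodrigues(np.array(s["rvec"],float))[0]; t=np.array(s["tvec"],float).ravel()
    return f,s["cx"],s["cy"],R,t
def toworld(c,px,z):
    f,cx,cy,R,t=c
    d=R.T@np.array([(px[0]-cx)/f,(px[1]-cy)/f,1.]); o=-R.T@t
    return o+d*(z-o[2])/d[2]
def topix(c,p):
    f,cx,cy,R,t=c; q=R@np.array(p,float)+t
    return np.array([cx+f*q[0]/q[2],cy+f*q[1]/q[2]])
def shot(n,fn=None):
    s=snapshot(n)
    if fn: cv2.imwrite(fn,s["pixels"][:,:,::-1])
    return s,cam(s)
E
python3 - <<'E'
from h import *
np.set_printoptions(precision=4,suppress=True)
Z={'carrier':0,'end_stop':.012,'jaw_face':.012,'fin':.078,'pivot':.07,'lever_tip':.07,'tube1':.016,'detergent':0,'mug':0,'brush':.015}
for n in('top','side'):
    s,c=shot(n,f'pics/{n}0.png'); print(n,c[0],c[1:3],'cam at',-c[3].T@c[4])
    for q,z in Z.items():
        for r in place_of(n,q)[:7]:
            print(q,round(r['score'],2),np.round(r['pixel'],1),toworld(c,r['pixel'],z)[:2])
o=get_obs(); print(o)
E
```

```text
top 537.4852941296209 (274.5060007167146, 208.33512867987042) cam at [ 0.3601 -0.012   1.7828]
carrier 0.79 [282.6 175. ] [ 0.6138 -0.0242]
end_stop 0.81 [322.9 165.9] [ 0.6406 -0.1584]
end_stop 0.61 [287.8 213.8] [ 0.4827 -0.0393]
jaw_face 0.42 [290.6 172.8] [ 0.6191 -0.0508]
pivot 0.91 [282.5 176.5] [ 0.599  -0.0233]
pivot 0.22 [324.4 165.7] [ 0.632  -0.1585]
lever_tip 0.68 [281.4 166.1] [ 0.6328 -0.0203]
lever_tip 0.59 [291.2 216.3] [ 0.4705 -0.0492]
tube1 0.79 [364.1 216.2] [ 0.4709 -0.29  ]
tube1 0.77 [306.2 235.7] [ 0.4095 -0.0985]
tube1 0.68 [255.  229.1] [0.4335 0.0694]
tube1 0.67 [335.3 253.2] [ 0.351  -0.1926]
tube1 0.64 [208.3 248.8] [0.371  0.2234]
detergent 0.62 [423.3 183.8] [ 0.5772 -0.4922]
detergent 0.23 [283.3 164.6] [ 0.6489 -0.027 ]
mug 0.68 [133.3 205.5] [0.5187 0.4756]
brush 0.17 [322.5 166.7] [ 0.6374 -0.1568]
side 410.83025644352114 (277.02992789907523, 210.0572593105192) cam at [0.2367 0.6463 0.8501]
carrier 0.79 [244.9 217.3] [ 0.6091 -0.0076]
end_stop 0.76 [259.6 178.5] [ 0.628  -0.1531]
fin 0.86 [236.5 191.2] [ 0.6348 -0.0231]
fin 0.74 [300.4 249.9] [0.411
[... 536 characters left out ...]
gent 0.48 [302.3 318.1] [0.3604 0.2195]
mug 0.72 [301.8 317.4] [0.362  0.2182]
mug 0.62 [182.  403.7] [0.5181 0.479 ]
brush 0.69 [322.  209.5] [ 0.4173 -0.099 ]
brush 0.63 [368.4 147.6] [ 0.3618 -0.4054]
{'time': 1.1, 'joint_positions': array([-1.2991,  0.0872,  1.3707, -0.    ,  1.6836, -0.1031]), 'qvel': array([-0.0007,  0.0005,  0.0006,  0.0004, -0.001 , -0.0005]), 'joint_torque': array([ -0.0003, -34.0055, -30.2602,   0.0719,   0.0235,  -0.    ]), 'tool_pos': array([ 0.2013, -0.5118,  0.2055]), 'ee_rot': array([3.1415, 0.    , 0.3748]), 'wrist_force': array([ 0.1946, -0.587 ,  0.1081]), 'wrist_torque': array([ 0.036 ,  0.0182, -0.0014]), 'finger_force': 0.0, 'width': 0.09377828137206742}
```

View images.

```bash
python3 - <<'E'
import cv2
a=cv2.imread('pics/top0.png');b=cv2.imread('pics/side0.png')
cv2.imwrite('pics/top0c.png',cv2.resize(a[120:320,130:430],None,fx=2.6,fy=2.6,interpolation=cv2.INTER_CUBIC))
E
```

```text
(no output)
```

View pics/top0c.png

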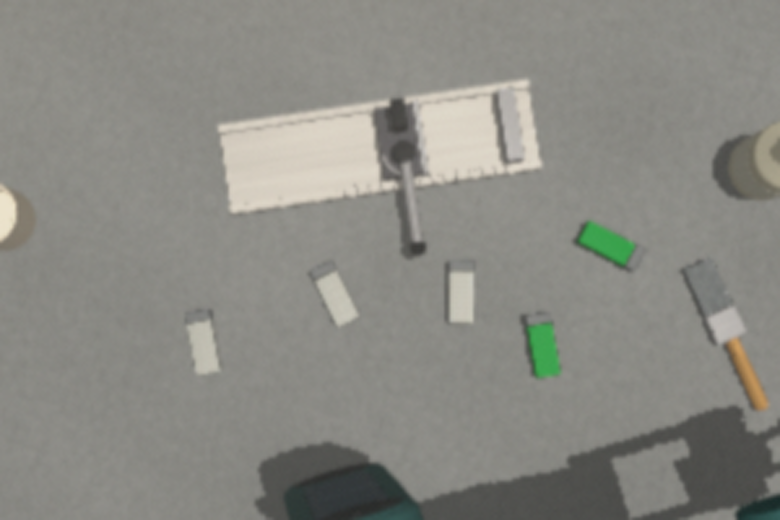

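View pics/side0.png

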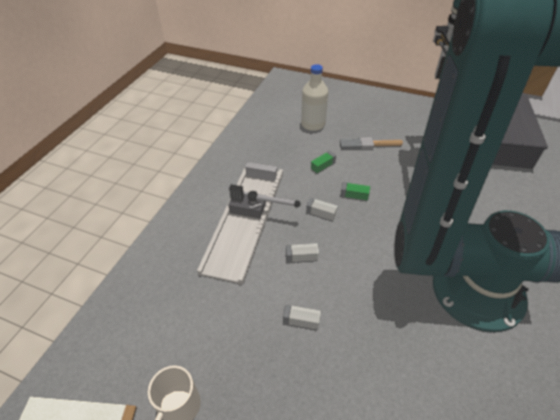

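```bash
cat >> h.py <<'E'
from scipy.optimize import minimize
def boxhull(c,p,yaw,lo,hi):
    R=np.array([[np.cos(yaw),-np.sin(yaw),0],[np.sin(yaw),np.cos(yaw),0],[0,0,1]])
    P=[topix(c,np.array([p[0],p[1],0])+R@np.array([x,y,z])) for x in(lo[0],hi[0]) for y in(lo[1],hi[1]) for z in(lo[2],hi[2])]
    return cv2.convexHull(np.array(P,np.float32))[:,0]
def render(c,p,yaw,lo,hi):
    m=np.zeros((420*4,560*4),np.uint8)
    h=(boxhull(c,p,yaw,lo,hi)+.5)*4-.5
    cv2.fillConvexPoly(m,np.round(h*16).astype(np.int32),1,shift=4); return m
def fit(cams,masks,x0,lo,hi):
    up=[cv2.resize(m.astype(np.uint8),None,fx=4,fy=4,interpolation=cv2.INTER_NEAREST) for m in masks]
    def cost(v):
        s=0
        for c,u in zip(cams,up):
            r=render(c,v[:2],v[2],lo,hi); s+=1-np.sum(r&u)/np.sum(r|u)
        return s/len(cams)
    d=np.array([[0,0,0],[.01,0,0],[0,.01,0],[0,0,.15]])
    b=minimize(cost,x0,method='Nelder-Mead',options=dict(initial_simplex=np.array(x0)+d,xatol=1e-4,fatol=1e-4))
    return b.x,b.fun
TL,TH=[-.04,-.016,0],[.04,.016,.032]
def seg(s,c,p,z0=0):
    "colour mask of whitish tube or cap near p"
    px=s["pixels"].astype(int)
E
python3 - <<'E'
from h import *
np.set_printoptions(precision=4,suppress=True)
S={};M={}
for n in('top','side'):
    s,c=shot(n); S[n]=c
    for q in('carrier','tube1','end_stop','fin','jaw_face','lever_tip'):
        M[n,q]=masks_of(n,q)
        print(n,q,[(round(r['score'],2),np.round(r['extent']).tolist(),int(r['mask'].sum())) for r in M[n,q]])
    v=s['pixels'].copy(); 
    for r in M[n,'carrier'][:1]+M[n,'tube1']: v[r['mask']]=[255,0,255]
    cv2.imwrite(f'pics/m_{n}.png',v[:,:,::-1])
import pickle; pickle.dump((S,M),open('m.pkl','wb'))
E
```

```text
top carrier [(0.64, [249.0, 220.0, 268.0, 246.0], 238), (0.56, [214.0, 150.0, 336.0, 218.0], 4426), (0.53, [324.0, 154.0, 329.0, 185.0], 189)]
top tube1 [(0.75, [302.0, 220.0, 310.0, 245.0], 187), (0.63, [246.0, 217.0, 271.0, 248.0], 262), (0.62, [202.0, 238.0, 215.0, 265.0], 296), (0.59, [330.0, 240.0, 346.0, 269.0], 245), (0.5, [353.0, 207.0, 375.0, 222.0], 215)]
top end_stop [(0.71, [321.0, 153.0, 330.0, 184.0], 232)]
top fin [(0.95, [274.0, 160.0, 294.0, 219.0], 726)]
top jaw_face []
top lever_tip [(0.58, [280.0, 172.0, 296.0, 219.0], 264), (0.4, [395.0, 220.0, 422.0, 282.0], 541)]
side carrier [(0.79, [199.0, 161.0, 304.0, 286.0], 5348), (0.56, [248.0, 192.0, 301.0, 206.0], 348)]
side tube1 [(0.88, [283.0, 307.0, 321.0, 329.0], 668), (0.76, [286.0, 244.0, 322.0, 264.0], 531), (0.76, [336.0, 184.0, 374.0, 202.0], 439), (0.71, [312.0, 151.0, 339.0, 171.0], 349), (0.6, [309.0, 201.0, 338.0, 218.0], 411)]
side end_stop [(0.56, [245.0, 161.0, 278.0, 182.0], 475)]
side fin [(0.91, [228.0, 181.0, 303.0, 222.0], 1280)]
side jaw_face []
side lever_tip [(0.7, [247.0, 191.0, 299.0, 207.0], 358), (0.56, [301.0, 64.0, 328.0, 128.0], 1316)]
```

```bash
python3 - <<'E'
import re
t=open('h.py').read(); t=t[:t.index('def seg')]
t+='''BL,BH=[-.04,-.016,0],[.026,.016,.032]
CL,CH=[-.058,-.18,0],[.058,.22,.022]
def light(s,p,r,d=25):
    "pixels brighter than the counter, within r px of p; biggest blob"
    g=s["pixels"].min(2).astype(float)
    yy,xx=np.mgrid[:420,:560]; roi=np.hypot(xx-p[0],yy-p[1])<r
    m=(roi&(g>np.median(g[roi])+d)).astype(np.uint8)
    n,l,st,_=cv2.connectedComponentsWithStats(m)
    return l==1+np.argmax(st[1:,4]) if n>1 else m>0
def whites(S,C,T):
    "fit tube bodies near guesses T with both cameras"
    out=[]
    for x,y,a in T:
        ms=[light(s,topix(c,[x,y,.016]),22) for s,c in zip(S,C)]
        v,f=fit(C,ms,[x,y,a],BL,BH); out.append((v,f,[int(m.sum()) for m in ms]))
    return out
'''
open('h.py','w').write(t)
E
python3 - <<'E'
from h import *
np.set_printoptions(precision=4,suppress=True)
S,C=zip(*[shot(n) for n in('top','side')])
T=[(.371,.2234,.15),(.425,.066,.5),(.411,-.097,0)]
for o in whites(S,C,T): print(*o)
for i in(0,1):
  for o in whites(S[i:i+1],C[i:i+1],T): print(i,*o)
for i,n in enumerate(('top','side')):
    m=max(masks_of(n,'carrier'),key=lambda r:r['mask'].sum())['mask']
    g=S[i]['pixels'].min(2)
    pts=np.argwhere(m)[:,::-1].astype(np.int32)
    v,f=fit([C[i]],[m],[.61,-.02,.15],CL,CH); print('net',n,v,f)
    k=light(S[i],topix(C[i],[.61,-.02,.01]),90 if n=='top' else 110,30)
    h=np.zeros((420,560),np.uint8); cv2.fillConvexPoly(h,cv2.convexHull(np.argwhere(k)[:,::-1].astype(np.int32)),1)
    v,f=fit([C[i]],[h],[.61,-.02,.15],CL,CH); print('col',n,v,f,h.sum())
    o=S[i]['pixels'][:,:,::-1].copy()
    o=cv2.resize(o,None,fx=3,fy=3,interpolation=cv2.INTER_CUBIC)
    def dr(hu,col): cv2.polylines(o,[np.round((hu+.5)*3*16).astype(np.int32)],True,col,1,cv2.LINE_AA,4)
    dr(boxhull(C[i],v[:2],v[2],CL,CH),(0,0,255))
    for w in whites(S,C,T): dr(boxhull(C[i],w[0][:2],w[0][2],TL,TH),(255,0,0))
    y0,x0=(140,150) if n=='top' else (145,170)
    cv2.imwrite(f'pics/f_{n}.png',o[y0*3:y0*3+570,x0*3:x0*3+660])
E
```

```text
[0.3627 0.2245 0.2101] 0.36061828449589484 [169, 342]
[0.4215 0.057  0.3997] 0.3798069058597704 [161, 236]
[ 0.4196 -0.102   0.0309] 0.4112567314992957 [170, 165]
0 [0.3626 0.2261 0.177 ] 0.2709625235912645 [169]
0 [0.4229 0.0587 0.4788] 0.23035554227666566 [161]
0 [ 0.4224 -0.0992 -0.0184] 0.20023522493384294 [170]
1 [0.3654 0.209  0.2033] 0.43610882110469906 [342]
1 [0.4266 0.0371 0.3187] 0.5066911571765941 [236]
1 [ 0.4249 -0.1232  0.2481] 0.5895522388059702 [165]
net top [ 0.6101 -0.0209  0.1324] 0.0532485539418216
col top [ 0.6125 -0.0152  0.1401] 0.47354193028873803 2293
net side [ 0.608  -0.0211  0.1315] 0.06348765672023005
col side [ 0.6211 -0.024   0.2605] 0.5391713320520932 2418
```

View pics/f_top.png

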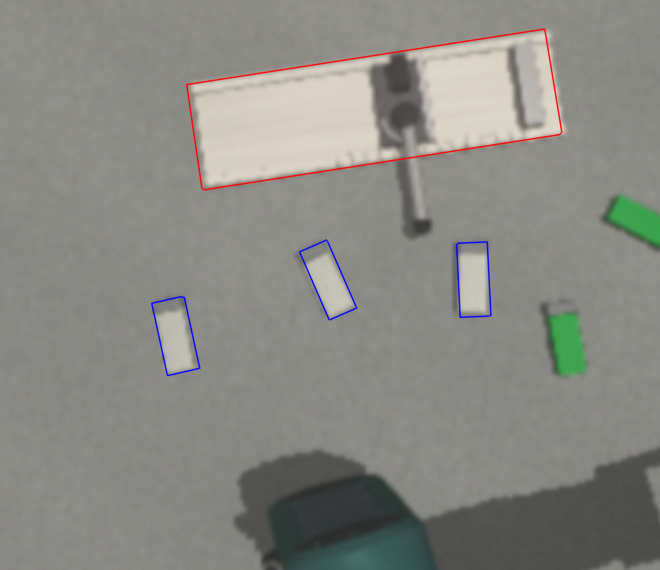

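View pics/f_side.png

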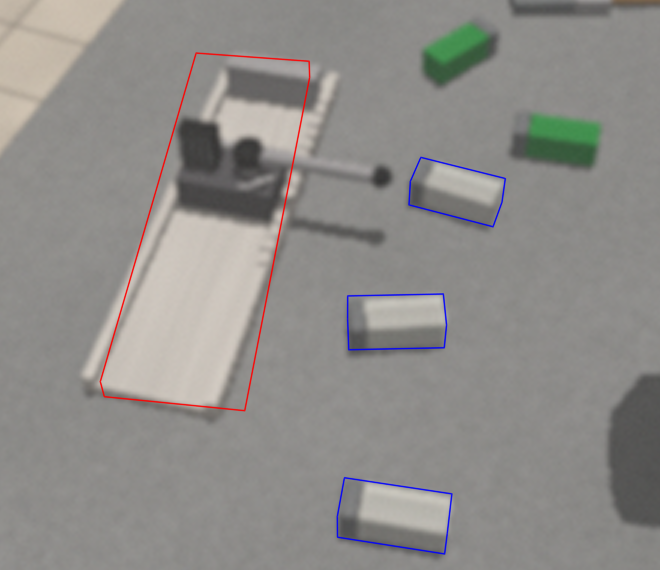

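```bash
cat >> h.py <<'E'
def whites(S,C,T):
    out=[]
    for x,y,a in T:
        ms=[light(s,topix(c,[x,y,.016]),22,d) for s,c,d in zip(S,C,(28,40))]
        r=[fit([c],[m],[x,y,a],[-.04,-.016,.031],[.026,.016,.032]) for c,m in zip(C,ms)]
        out.append(r)
    return out
E
python3 - <<'E'
from h import *
np.set_printoptions(precision=4,suppress=True)
S,C=zip(*[shot(n) for n in('top','side')])
T=[(.363,.225,.2),(.422,.058,.45),(.421,-.1,0)]
for o in whites(S,C,T): print(*o)
for i,n in enumerate(('top','side')):
    g=S[i]['pixels'].min(2); print(n,'ctr bright',[int(g[tuple(np.round(topix(C[i],p)[::-1]).astype(int))]) for p in([.59,.1,.012],[.45,.15,0],[.62,-.08,.012])])
    k=np.zeros((420,560),bool); x0,x1,y0,y1=(205,345,140,225) if n=='top' else (190,290,160,290)
    for th in(160,175):
        k[:]=0; k[y0:y1,x0:x1]=g[y0:y1,x0:x1]>th
        nn,l,st,_=cv2.connectedComponentsWithStats(k.astype(np.uint8)); kk=np.isin(l,1+np.flatnonzero(st[1:,4]>25))
        h=np.zeros((420,560),np.uint8); cv2.fillConvexPoly(h,cv2.convexHull(np.argwhere(kk)[:,::-1].astype(np.int32)),1)
        v,f=fit([C[i]],[h],[.61,-.02,.15],[-.058,-.18,.012],[.058,.22,.012]); print(n,th,v,f,h.sum())
    a=masks_of(n,'end_stop')[0]['mask']; e=np.array([np.argwhere(a)[:,1].mean(),np.argwhere(a)[:,0].mean()])
    print('endstop mask centre',toworld(C[i],e,.052 if n=='top' else .04))
E
```

```text
(array([0.3631, 0.2242, 0.1525]), np.float64(0.20120300751879694)) (array([0.3628, 0.2052, 0.1679]), np.float64(0.7982565379825654))
(array([0.4222, 0.0582, 0.4556]), np.float64(0.21987120515179392)) (array([0.4263, 0.04  , 0.4029]), np.float64(0.801021541194759))
(array([ 0.4223, -0.0998, -0.018 ]), np.float64(0.17560975609756102)) (array([ 0.4198, -0.1098,  0.2898]), np.float64(0.78678763821945))
top ctr bright [193, 138, 198]
top 160 [ 0.6124 -0.021   0.1331] 0.035441407926742 4365
top 175 [ 0.6125 -0.0203  0.1321] 0.02067733026127283 4166
endstop mask centre [ 0.5981 -0.0021  0.052 ]
side ctr bright [185, 144, 59]
side 160 [ 0.615  -0.0211  0.1369] 0.39839175033245977 8021
side 175 [ 0.6135 -0.0208  0.1378] 0.14753421653487442 4133
endstop mask centre [ 0.6225 -0.1553  0.04  ]
```

Top view: three clear/white tubes at pixels (208,249), (255,229) and (306,236). The two green ones at (364,216) and (335,253) are look‑alikes and not meant; the enlarged crop confirms this. Next I approach the lever with the fingers shut.

apply_moves:
  commands:
    - [0,0,-0.06,0.027,0.038,0,0]
    - [0,0,-0.12,0.054,0.076,0,0]
    - [0,0,-0.18,0.081,0.114,0,0]
    - [0,0,-0.242,0.108,0.152,0,0]
    - [0,0,-0.242,0.135,0.19,0,0]

```text
time: 2.7
tool_pos: [0.3371, -0.3203, 0.2057]
ee_rot: [3.141, -0.001, 0.131]
wrist_force: [1.4, -0.8, 1.0]
width: 0.0576
finger_force: 0.0
```

apply_moves:
  commands:
    - [0,0,0,0.027,0.038,0,0]
    - [0,0,0,0.054,0.076,0,0]
    - [0,0,0,0.081,0.114,0,0]
    - [0,0,0,0.108,0.152,0,0]
    - [0,0,0,0.135,0.19,0,0]

```text
time: 3.2
tool_pos: [0.4722, -0.1301, 0.2058]
ee_rot: [3.141, -0.001, 0.133]
wrist_force: [0.5, -0.0, -0.2]
width: 0.0174
finger_force: 0.0
```

apply_moves:
  commands:
    - [0,0,0,0.017,0.025,-0.03,0]
    - [0,0,0,0.035,0.051,-0.06,0]
    - [0,0,0,0.035,0.051,-0.1,0]
    - [0,0,0,0.035,0.051,-0.15,0]
    - [0,0,0,0.035,0.051,-0.15,0]

```text
time: 3.7
tool_pos: [0.4996, -0.0786, 0.0474]
ee_rot: [-3.135, 0.016, 0.134]
wrist_force: [0.2, -0.1, -0.6]
width: 0.0006
finger_force: 0.0
```

```bash
python3 - <<'E'
from h import *
a=.133; cx=np.array([np.cos(a),np.sin(a)]); cy=np.array([-np.sin(a),np.cos(a)])
P=np.array([.591,-.034]); s=np.array([.5064,-.0806])
for th in [0,.15,.3,.45,.6,.75,.9,1.05,1.2,1.35,1.45]:
    for r,w in((.09,.02),): print(th,np.round(P+r*(-np.cos(th)*cx+np.sin(th)*cy)-w*(np.sin(th)*cx+np.cos(th)*cy)-s,3))
print(get_obs()['tool_pos'])
E
```

```text
0 [-0.002  0.015]
0.15 [-0.006  0.028]
0.3 [-0.007  0.042]
0.45 [-0.007  0.056]
0.6 [-0.005  0.069]
0.75 [-0.     0.082]
0.9 [0.006 0.095]
1.05 [0.014 0.106]
1.2 [0.024 0.116]
1.35 [0.035 0.124]
1.45 [0.043 0.129]
[ 0.49957041 -0.07858875  0.04738225]
```

apply_moves:
  commands:
    - [0,0,0,0,0,0,0]
    - [0,0,0,-0.002,0.015,0,0]
    - [0,0,0,-0.006,0.028,0,0]
    - [0,0,0,-0.007,0.042,0,0]
    - [0,0,0,-0.007,0.056,0,0]

```text
time: 4.2
tool_pos: [0.5023, -0.0279, 0.0607]
ee_rot: [3.131, -0.008, 0.133]
wrist_force: [-1.2, -10.6, 9.1]
width: 0.0004
finger_force: 5.4
```

apply_moves:
  commands:
    - [0,0,0,0.002,0.013,0,0]
    - [0,0,0,0.007,0.026,0,0]
    - [0,0,0,0.013,0.039,0,0]
    - [0,0,0,0.021,0.05,0,0]
    - [0,0,0,0.031,0.06,0,0]

```text
time: 4.7
tool_pos: [0.5308, 0.0366, 0.0559]
ee_rot: [-3.141, -0.0, 0.134]
wrist_force: [-0.1, -1.0, -0.2]
width: 0.0004
finger_force: 0.6
```

apply_moves:
  commands:
    - [0,0,0,0.011,0.008,0,0]
    - [0,0,0,0.019,0.013,0,0]
    - [0,0,0,0.019,0.013,0,0]
    - [0,0,0,-0.02,0.013,0.05,0]
    - [0,0,0,-0.02,0.013,0.1,0]

```text
time: 5.2
tool_pos: [0.5068, 0.0483, 0.1397]
ee_rot: [-3.139, 0.014, 0.133]
wrist_force: [1.2, -0.4, -0.5]
width: 0.0006
finger_force: 0.0
```

```bash
python3 - <<'E'
from h import *
np.set_printoptions(precision=4,suppress=True)
for n in('top','side'):
    s,c=shot(n,f'pics/{n}1.png')
    for q,z in(('lever_tip',.075),('fin',.078),('pivot',.07)):
        for r in place_of(n,q)[:2]: print(n,q,round(r['score'],2),r['pixel'],toworld(c,r['pixel'],z)[:2])
cv2.imwrite('pics/side1c.png',cv2.resize(s['pixels'][140:300,170:370,::-1],None,fx=3,fy=3))
E
```

```text
top fin 0.71 [280.6, 166.1] [ 0.6315 -0.0177]
top pivot 0.76 [279.9, 177.3] [ 0.5965 -0.0149]
side lever_tip 0.5 [244.0, 232.8] [0.5571 0.0963]
side fin 0.65 [235.9, 194.5] [ 0.6309 -0.0115]
side fin 0.44 [301.5, 315.4] [0.3526 0.2535]
side pivot 0.94 [253.7, 199.6] [ 0.5831 -0.0184]
```

View pics/side1c.png

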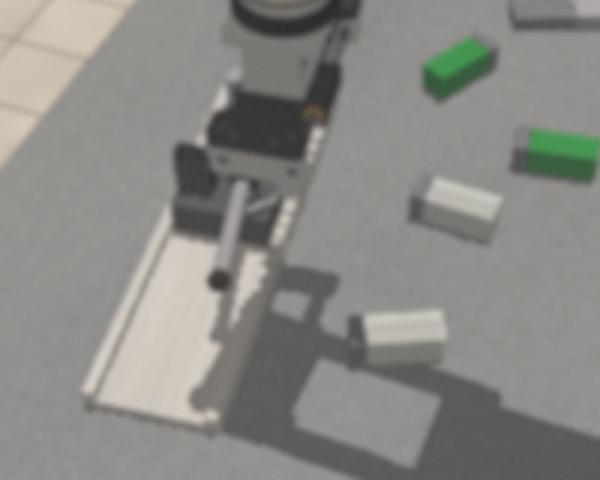

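apply_moves:
  commands:
    - [0,0,0,0.032,-0.016,0,65]
    - [0,0,0,0.064,-0.032,0,65]
    - [0,0,0,0.096,-0.048,0,65]
    - [0,0,0,0.127,-0.063,0,65]
    - [0,0,0,0.127,-0.063,0,65]

```text
time: 6.1
tool_pos: [0.6405, -0.017, 0.1406]
ee_rot: [-3.141, 0.004, 0.13]
wrist_force: [0.2, -0.7, -0.6]
width: 0.0372
finger_force: 0.0
```

apply_moves:
  commands:
    - [0,0,0,0,0,0,65]
    - [0,0,0,0,0,-0.02,65]
    - [0,0,0,0,0,-0.045,65]
    - [0,0,0,0,0,-0.07,65]
    - [0,0,0,0,0,-0.088,65]

```text
time: 6.6
tool_pos: [0.6365, -0.0138, 0.0545]
ee_rot: [-3.141, 0.003, 0.134]
wrist_force: [-0.7, -0.5, -0.2]
width: 0.061
finger_force: 0.0
```

apply_moves:
  commands:
    - [0,0,0,0,0,0,0]
    - [0,0,0,0,0,0,0]
    - [0,0,0,0,0,0,0]
    - [0,0,0,0,0,0,0]
    - [0,0,0,0,0,0,0]

```text
time: 7.1
tool_pos: [0.6396, -0.0148, 0.0579]
ee_rot: [3.141, -0.002, 0.133]
wrist_force: [-0.2, 0.0, 0.1]
width: 0.0246
finger_force: 0.0
```

apply_moves:
  commands:
    - [0,0,0,0,0,0,0]
    - [0,0,0,0,0,0,0]
    - [0,0,0,0,0,0,0]
    - [0,0,0,0,0,0,0]
    - [0,0,0,0,0,0,0]

```text
time: 7.6
tool_pos: [0.6392, -0.0134, 0.0576]
ee_rot: [-3.14, -0.002, 0.134]
wrist_force: [-0.8, 5.3, 3.9]
width: 0.0179
finger_force: 30.0
```

apply_moves:
  commands:
    - [0,0,0,-0.002,0.015,0,0]
    - [0,0,0,-0.006,0.045,0,0]
    - [0,0,0,-0.01,0.075,0,0]
    - [0,0,0,-0.014,0.105,0,0]
    - [0,0,0,-0.017,0.13,0,0]

```text
time: 8.1
tool_pos: [0.6226, 0.1115, 0.0575]
ee_rot: [3.133, -0.001, 0.131]
wrist_force: [0.6, -10.7, 4.3]
width: 0.0176
finger_force: 30.0
```

apply_moves:
  commands:
    - [0,0,0,-0.0025,0.016,0,0]
    - [0,0,0,-0.0025,0.016,0,0]
    - [0,0,0,-0.0025,0.016,0,0]
    - [0,0,0,-0.0025,0.016,0,50]
    - [0,0,0,-0.0025,0.016,0,50]

```text
time: 8.6
tool_pos: [0.6189, 0.1307, 0.0555]
ee_rot: [3.141, 0.002, 0.132]
wrist_force: [-0.4, 0.4, 0.9]
width: 0.031
finger_force: 0.0
```

apply_moves:
  commands:
    - [0,0,0,0,0,0,50]
    - [0,0,0,0,0,0.02,65]
    - [0,0,0,0,0,0.06,65]
    - [0,0,0,-0.03,0,0.1,65]
    - [0,0,0,-0.07,0,0.14,65]

```text
time: 9.1
tool_pos: [0.5539, 0.1308, 0.1925]
ee_rot: [3.141, 0.0, 0.132]
wrist_force: [0.8, 0.8, 0.4]
width: 0.0609
finger_force: 0.0
```

apply_moves:
  commands:
    - [0,0,0,-0.045,0.01,0,65]
    - [0,0,0,-0.09,0.02,0,65]
    - [0,0,0,-0.135,0.03,0,65]
    - [0,0,0,-0.16,0.05,0,65]
    - [0,0,0,-0.19,0.08,0,65]

```text
time: 9.6
tool_pos: [0.3628, 0.2107, 0.1916]
ee_rot: [3.141, -0.001, 0.13]
wrist_force: [-0.1, 1.9, -0.3]
width: 0.0608
finger_force: 0.0
```

```bash
python3 - <<'E'
from h import *
np.set_printoptions(precision=4,suppress=True)
print(get_obs()['tool_pos'])
S,C=zip(*[shot(n,f'pics/{n}2.png') for n in('top','side')])
T=[(.363,.225,.15),(.422,.058,.45),(.422,-.1,0)]
for o in whites(S,C,T): print(*o[0])
for n,c in zip(('top','side'),C):
    for q,z in(('lever_tip',.075),('fin',.078),('pivot',.07),('tube1',.016),('jaw_face',.012)):
        for r in place_of(n,q)[:5]: print(n,q,round(r['score'],2),r['pixel'],toworld(c,r['pixel'],z)[:2])
o=cv2.resize(S[0]['pixels'][130:280,150:350,::-1],None,fx=3.5,fy=3.5); cv2.imwrite('pics/top2c.png',o)
E
```

```text
[0.3628 0.2107 0.1916]
[0.316  0.2501 1.2173] 0.36570305921975865
[0.422  0.0581 0.4494] 0.2283272283272283
[ 0.4218 -0.1005 -0.0158] 0.17560975609756102
top lever_tip 0.66 [200.7, 194.8] [0.5433 0.2392]
top fin 0.67 [233.2, 173.7] [0.6093 0.1344]
top pivot 0.85 [232.8, 185.2] [0.5733 0.1366]
top tube1 0.77 [304.3, 233.1] [ 0.4181 -0.0925]
top tube1 0.77 [365.7, 217.3] [ 0.4672 -0.2951]
top tube1 0.74 [255.6, 230.6] [0.4286 0.0674]
top tube1 0.58 [337.3, 251.6] [ 0.3561 -0.1993]
top jaw_face 0.5 [243.4, 181.7] [0.5916 0.1064]
side lever_tip 0.94 [222.2, 281.6] [0.5431 0.2394]
side fin 0.88 [214.6, 233.8] [0.6208 0.1272]
side pivot 0.62 [231.8, 239.3] [0.578  0.1218]
side tube1 0.92 [300.3, 317.6] [0.3625 0.228 ]
side tube1 0.77 [350.8, 190.8] [ 0.3627 -0.1967]
side jaw_face 0.49 [230.7, 243.5] [0.6    0.0962]
```

View pics/top2c.png

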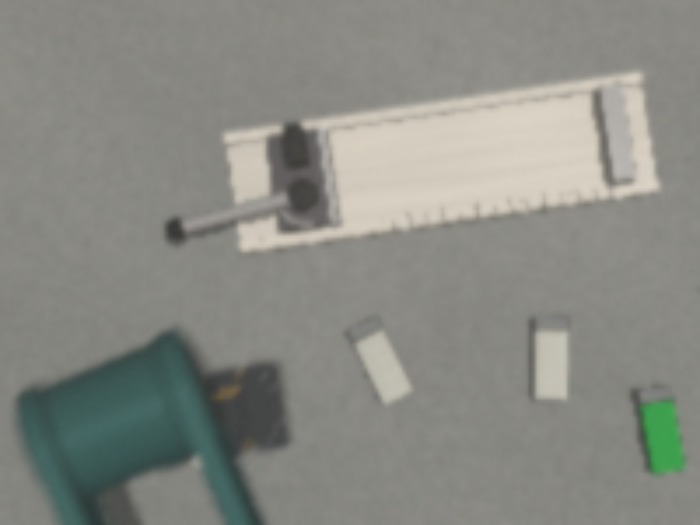

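apply_moves:
  commands:
    - [0,0,0.02,0,0.013,-0.04,65]
    - [0,0,0.02,0,0.013,-0.085,65]
    - [0,0,0.02,0,0.013,-0.13,65]
    - [0,0,0.02,0,0.013,-0.165,65]
    - [0,0,0.02,0,0.013,-0.182,65]

```text
time: 10.7
tool_pos: [0.3615, 0.2227, 0.006]
ee_rot: [3.14, 0.006, 0.152]
wrist_force: [-0.2, 0.9, 0.3]
width: 0.061
finger_force: 0.0
```

apply_moves:
  commands:
    - [0,0,0,0,0,0,65]
    - [0,0,0,0,0,0,0]
    - [0,0,0,0,0,0,0]
    - [0,0,0,0,0,0,0]
    - [0,0,0,0,0,0,0]

```text
time: 11.2
tool_pos: [0.365, 0.2245, 0.0111]
ee_rot: [-3.141, -0.003, 0.153]
wrist_force: [1.2, -3.8, 1.9]
width: 0.0328
finger_force: 1.6
```

apply_moves:
  commands:
    - [0,0,0,0,0,0,0]
    - [0,0,0,0,0,0,0]
    - [0,0,0,0,0,0.03,0]
    - [0,0,0,0,0,0.07,0]
    - [0,0,0,0,0,0.11,0]

```text
time: 11.7
tool_pos: [0.3625, 0.2237, 0.1194]
ee_rot: [3.141, 0.004, 0.153]
wrist_force: [0.6, 0.9, -2.9]
width: 0.0316
finger_force: 29.8
```

apply_moves:
  commands:
    - [0,0,-0.016,0.029,-0.0377,0,0]
    - [0,0,-0.016,0.058,-0.0754,0,0]
    - [0,0,-0.016,0.087,-0.1131,0,0]
    - [0,0,-0.016,0.116,-0.1508,0,0]
    - [0,0,-0.016,0.145,-0.1885,0,0]

```text
time: 12.2
tool_pos: [0.5091, 0.0343, 0.1186]
ee_rot: [-3.141, 0.002, 0.137]
wrist_force: [1.3, 0.3, -3.0]
width: 0.0316
finger_force: 29.9
```

apply_moves:
  commands:
    - [0,0,0,0.029,-0.0377,0,0]
    - [0,0,0,0.058,-0.0754,0,0]
    - [0,0,0,0.087,-0.1131,0,0]
    - [0,0,0,0.116,-0.1508,0,0]
    - [0,0,0,0.116,-0.1508,0,0]

```text
time: 12.7
tool_pos: [0.6264, -0.1203, 0.1161]
ee_rot: [3.141, 0.003, 0.131]
wrist_force: [-0.2, 0.6, -3.6]
width: 0.0321
finger_force: 29.9
```

apply_moves:
  commands:
    - [0,0,0,0,0,0,0]
    - [0,0,0,0,0,-0.02,0]
    - [0,0,0,0,0,-0.045,0]
    - [0,0,0,0,0,-0.07,0]
    - [0,0,0,0,0,-0.08,0]

```text
time: 13.2
tool_pos: [0.6219, -0.1128, 0.0364]
ee_rot: [-3.139, 0.006, 0.139]
wrist_force: [-1.5, -0.3, -3.3]
width: 0.0317
finger_force: 29.9
```

apply_moves:
  commands:
    - [0,0,0,0,0,0,0]
    - [0,0,0,0,0,-0.005,0]
    - [0,0,0,0,0,-0.01,0]
    - [0,0,0,0,0,-0.014,0]
    - [0,0,0,0,0,-0.016,0]

```text
time: 13.7
tool_pos: [0.6251, -0.1152, 0.0239]
ee_rot: [3.141, -0.0, 0.137]
wrist_force: [-0.2, -0.3, -3.4]
width: 0.0321
finger_force: 29.9
```

Lower by 1 mm more, release, rise.

apply_moves:
  commands:
    - [0,0,0,0,0,-0.001,0]
    - [0,0,0,0,0,-0.001,48]
    - [0,0,0,0,0,-0.001,48]
    - [0,0,0,0,0,-0.001,48]
    - [0,0,0,0,0,-0.001,48]

```text
time: 14.2
tool_pos: [0.6253, -0.1153, 0.0233]
ee_rot: [3.141, -0.001, 0.137]
wrist_force: [0.7, -0.8, -0.2]
width: 0.0451
finger_force: 0.0
```

apply_moves:
  commands:
    - [0,0,0,0,0,0.03,48]
    - [0,0,0,0,0,0.07,48]
    - [0,0,0,-0.02,0,0.11,65]
    - [0,0,0,-0.06,0,0.13,65]
    - [0,0,0,-0.1,0.003,0.13,65]

```text
time: 14.7
tool_pos: [0.5267, -0.1131, 0.1578]
ee_rot: [3.137, -0.008, 0.137]
wrist_force: [1.1, -0.3, 0.7]
width: 0.0606
finger_force: 0.0
```

apply_moves:
  commands:
    - [0,0,-0.05,-0.04,0.004,0,65]
    - [0,0,-0.1,-0.08,0.008,0,65]
    - [0,0,-0.15,-0.101,0.012,0,65]
    - [0,0,-0.15,-0.101,0.012,0,65]
    - [0,0,-0.15,-0.101,0.012,0,65]

```text
time: 15.2
tool_pos: [0.4245, -0.1003, 0.1534]
ee_rot: [3.141, -0.002, -0.013]
wrist_force: [-0.4, -0.4, 0.6]
width: 0.0611
finger_force: 0.0
```

```bash
python3 - <<'E'
from h import *
np.set_printoptions(precision=4,suppress=True)
print(get_obs()['tool_pos'],get_obs()['ee_rot'])
S,C=zip(*[shot(n,f'pics/{n}3.png') for n in('top','side')])
for o in whites(S,C,[(.422,.058,.45),(.422,-.1,0)]): print(*o)
for n,c in zip(('top','side'),C):
    for q,z in(('tube1',.016),):
        for r in place_of(n,q)[:6]: print(n,q,round(r['score'],2),r['pixel'],toworld(c,r['pixel'],z)[:2])
cv2.imwrite('pics/side3c.png',cv2.resize(S[1]['pixels'][140:300,170:400,::-1],None,fx=3,fy=3))
E
```

```text
[ 0.4245 -0.1003  0.1534] [ 3.1409 -0.0021 -0.0126]
(array([0.4212, 0.0575, 0.484 ]), np.float64(0.2443631931748934)) (array([0.4214, 0.0583, 0.5055]), np.float64(0.3650793650793651))
(array([ 0.3726, -0.0986,  1.6619]), np.float64(0.37750094375235943)) (array([ 0.422, -0.1  ,  0.   ]), np.float64(1.0))
top tube1 0.82 [363.4, 215.4] [ 0.4736 -0.2877]
top tube1 0.69 [309.7, 165.6] [ 0.6416 -0.1144]
top tube1 0.54 [258.4, 233.9] [0.4176 0.0583]
top tube1 0.51 [335.8, 251.2] [ 0.3575 -0.1944]
side tube1 0.85 [321.7, 205.1] [ 0.4229 -0.1135]
side tube1 0.83 [301.8, 251.0] [0.421  0.0548]
side tube1 0.76 [254.1, 184.2] [ 0.6314 -0.1214]
side tube1 0.76 [354.2, 192.5] [ 0.3519 -0.1936]
side tube1 0.47 [320.9, 155.6] [ 0.4897 -0.3131]
```

View pics/side3c.png

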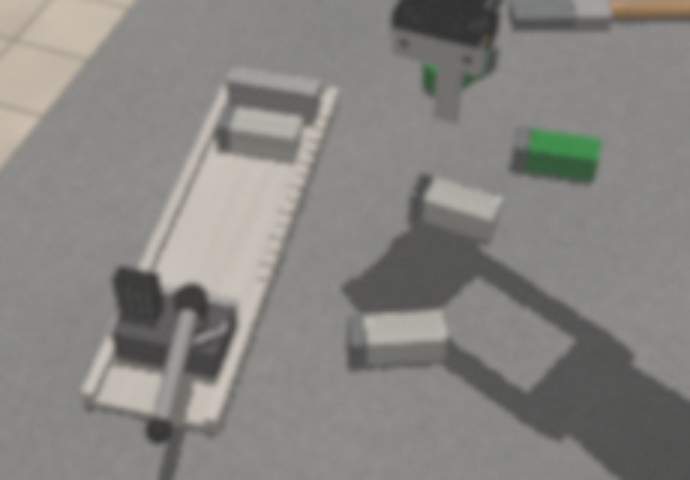

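apply_moves:
  commands:
    - [0,0,0,-0.002,0,-0.04,65]
    - [0,0,0,-0.002,0,-0.08,65]
    - [0,0,0,-0.002,0,-0.11,65]
    - [0,0,0,-0.002,0,-0.13,65]
    - [0,0,0,-0.002,0,-0.143,65]

```text
time: 15.9
tool_pos: [0.4213, -0.0997, 0.0075]
ee_rot: [-3.14, 0.004, -0.013]
wrist_force: [-0.1, -0.5, -0.1]
width: 0.0612
finger_force: 0.0
```

apply_moves:
  commands:
    - [0,0,0,0,0,0,65]
    - [0,0,0,0,0,0,0]
    - [0,0,0,0,0,0,0]
    - [0,0,0,0,0,0,0]
    - [0,0,0,0,0,0,0]

```text
time: 16.4
tool_pos: [0.4229, -0.1008, 0.011]
ee_rot: [3.14, -0.002, -0.013]
wrist_force: [1.0, -2.6, 1.2]
width: 0.0322
finger_force: 0.8
```

apply_moves:
  commands:
    - [0,0,0,0,0,0,0]
    - [0,0,0,0,0,0,0]
    - [0,0,0,0,0,0.03,0]
    - [0,0,0,0,0,0.07,0]
    - [0,0,0,0,0,0.11,0]

```text
time: 16.9
tool_pos: [0.4205, -0.0993, 0.1194]
ee_rot: [-3.14, 0.004, -0.013]
wrist_force: [1.2, -0.5, -1.7]
width: 0.0318
finger_force: 30.0
```

apply_moves:
  commands:
    - [0,0,0.04,0.038,0.0093,0,0]
    - [0,0,0.08,0.076,0.0186,0,0]
    - [0,0,0.12,0.114,0.0279,0,0]
    - [0,0,0.15,0.152,0.0372,0,0]
    - [0,0,0.15,0.189,0.0465,0,0]

```text
time: 17.4
tool_pos: [0.6115, -0.0526, 0.1182]
ee_rot: [-3.14, 0.003, 0.138]
wrist_force: [0.3, -0.9, -1.6]
width: 0.0318
finger_force: 30.0
```

apply_moves:
  commands:
    - [0,0,0,0,0,0,0]
    - [0,0,0,0,0,-0.02,0]
    - [0,0,0,0,0,-0.045,0]
    - [0,0,0,0,0,-0.07,0]
    - [0,0,0,0,0,-0.08,0]

```text
time: 17.9
tool_pos: [0.6074, -0.0531, 0.0357]
ee_rot: [-3.139, 0.008, 0.137]
wrist_force: [-0.6, -0.3, -2.5]
width: 0.0317
finger_force: 30.0
```

apply_moves:
  commands:
    - [0,0,0,0,0,0,0]
    - [0,0,0,0,0,-0.005,0]
    - [0,0,0,0,0,-0.01,0]
    - [0,0,0,0,0,-0.015,0]
    - [0,0,0,0,0,-0.017,0]

```text
time: 18.4
tool_pos: [0.611, -0.0536, 0.0231]
ee_rot: [3.141, -0.0, 0.137]
wrist_force: [-4.6, 0.9, 6.3]
width: 0.0316
finger_force: 30.0
```

apply_moves:
  commands:
    - [0,0,0,0,0,0,0]
    - [0,0,0,0,0,0,48]
    - [0,0,0,0,0,0,48]
    - [0,0,0,0,0,0,48]
    - [0,0,0,0,0,0,48]

```text
time: 18.9
tool_pos: [0.6112, -0.0537, 0.0232]
ee_rot: [3.141, -0.001, 0.137]
wrist_force: [0.3, 0.1, 0.2]
width: 0.0455
finger_force: 0.0
```

apply_moves:
  commands:
    - [0,0,0,0,0,0.03,48]
    - [0,0,0,0,0,0.07,48]
    - [0,0,0,0,0,0.11,65]
    - [0,0,0.08,-0.038,0.022,0.13,65]
    - [0,0,0.16,-0.076,0.044,0.13,65]

```text
time: 19.4
tool_pos: [0.5372, -0.0099, 0.1574]
ee_rot: [3.138, -0.008, 0.299]
wrist_force: [-0.0, 0.3, 1.1]
width: 0.0609
finger_force: 0.0
```

apply_moves:
  commands:
    - [0,0,0.06,-0.038,0.023,0,65]
    - [0,0,0.12,-0.076,0.046,0,65]
    - [0,0,0.173,-0.114,0.068,0,65]
    - [0,0,0.173,-0.114,0.068,0,65]
    - [0,0,0.173,-0.114,0.068,0,65]

```text
time: 19.9
tool_pos: [0.421, 0.0586, 0.1534]
ee_rot: [3.14, -0.002, 0.471]
wrist_force: [-0.1, -0.2, 0.2]
width: 0.0613
finger_force: 0.0
```

```bash
python3 - <<'E'
from h import *
np.set_printoptions(precision=4,suppress=True)
print(get_obs()['tool_pos'],get_obs()['ee_rot'])
S,C=zip(*[shot(n,f'pics/{n}4.png') for n in('top','side')])
for n,c in zip(('top','side'),C):
    for q,z in(('tube1',.016),):
        for r in place_of(n,q)[:6]: print(n,q,round(r['score'],2),r['pixel'],toworld(c,r['pixel'],z)[:2])
cv2.imwrite('pics/side4c.png',cv2.resize(S[1]['pixels'][140:300,170:400,::-1],None,fx=3,fy=3))
E
```

```text
[0.421  0.0586 0.1534] [ 3.1402 -0.0018  0.4707]
top tube1 0.8 [333.7, 250.8] [ 0.3589 -0.1876]
top tube1 0.71 [364.7, 216.7] [ 0.4693 -0.2919]
top tube1 0.56 [254.9, 229.1] [0.4336 0.0697]
top tube1 0.5 [314.8, 168.8] [ 0.6306 -0.1311]
top tube1 0.48 [289.6, 175.4] [ 0.6099 -0.0472]
side tube1 0.89 [255.5, 184.6] [ 0.6269 -0.1214]
side tube1 0.85 [352.0, 191.7] [ 0.3586 -0.1945]
side tube1 0.68 [300.8, 253.4] [0.4208 0.0627]
side tube1 0.44 [319.8, 158.6] [ 0.4885 -0.2983]
```

View pics/side4c.png

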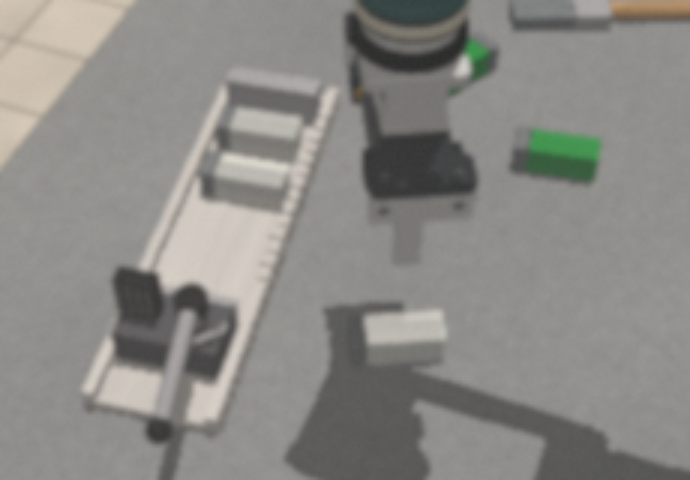

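apply_moves:
  commands:
    - [0,0,0,0,0,-0.04,65]
    - [0,0,0,0,0,-0.08,65]
    - [0,0,0,0,0,-0.11,65]
    - [0,0,0,0,0,-0.13,65]
    - [0,0,0,0,0,-0.143,65]

```text
time: 20.6
tool_pos: [0.4204, 0.0578, 0.0076]
ee_rot: [-3.14, 0.003, 0.469]
wrist_force: [0.0, 1.6, 0.3]
width: 0.061
finger_force: 0.0
```

apply_moves:
  commands:
    - [0,0,0,0,0,0,65]
    - [0,0,0,0,0,0,0]
    - [0,0,0,0,0,0,0]
    - [0,0,0,0,0,0,0]
    - [0,0,0,0,0,0,0]

```text
time: 21.1
tool_pos: [0.4218, 0.0584, 0.0108]
ee_rot: [3.141, -0.002, 0.47]
wrist_force: [-0.2, -1.3, 0.2]
width: 0.0325
finger_force: 0.3
```

apply_moves:
  commands:
    - [0,0,0,0,0,0,0]
    - [0,0,0,0,0,0,0]
    - [0,0,0,0,0,0.03,0]
    - [0,0,0,0,0,0.07,0]
    - [0,0,0,0,0,0.11,0]

```text
time: 21.6
tool_pos: [0.4196, 0.0584, 0.1196]
ee_rot: [-3.14, 0.003, 0.47]
wrist_force: [1.4, 0.8, -1.7]
width: 0.0316
finger_force: 29.9
```

apply_moves:
  commands:
    - [0,0,-0.07,0.036,-0.01,0,0]
    - [0,0,-0.14,0.072,-0.02,0,0]
    - [0,0,-0.21,0.108,-0.03,0,0]
    - [0,0,-0.28,0.144,-0.04,0,0]
    - [0,0,-0.333,0.1815,-0.051,0,0]

```text
time: 22.1
tool_pos: [0.603, 0.0071, 0.1185]
ee_rot: [-3.141, 0.002, 0.135]
wrist_force: [0.3, -0.6, -1.8]
width: 0.0318
finger_force: 29.9
```

apply_moves:
  commands:
    - [0,0,0,0,0,0,0]
    - [0,0,0,0,0,-0.02,0]
    - [0,0,0,0,0,-0.045,0]
    - [0,0,0,0,0,-0.07,0]
    - [0,0,0,0,0,-0.08,0]

```text
time: 22.6
tool_pos: [0.599, 0.0079, 0.0359]
ee_rot: [-3.14, 0.007, 0.137]
wrist_force: [-0.3, 0.1, -2.3]
width: 0.032
finger_force: 29.9
```

apply_moves:
  commands:
    - [0,0,0,0,0,0,0]
    - [0,0,0,0,0,-0.005,0]
    - [0,0,0,0,0,-0.01,0]
    - [0,0,0,0,0,-0.014,0]
    - [0,0,0,0,0,-0.016,0]

```text
time: 23.1
tool_pos: [0.6026, 0.0074, 0.024]
ee_rot: [3.141, -0.0, 0.137]
wrist_force: [-0.3, 0.5, -1.9]
width: 0.0321
finger_force: 29.9
```

apply_moves:
  commands:
    - [0,0,0,0,0,0,0]
    - [0,0,0,0,0,-0.001,48]
    - [0,0,0,0,0,-0.001,48]
    - [0,0,0,0,0,-0.001,48]
    - [0,0,0,0,0,-0.001,48]

```text
time: 23.6
tool_pos: [0.6028, 0.0073, 0.0233]
ee_rot: [3.141, -0.001, 0.137]
wrist_force: [0.4, -0.8, 0.3]
width: 0.0454
finger_force: 0.0
```

apply_moves:
  commands:
    - [0,0,0,0,0,0.03,48]
    - [0,0,0,0,0,0.07,48]
    - [0,0,0,0,0,0.11,65]
    - [0,0,0,-0.04,0,0.13,65]
    - [0,0,0,-0.085,0,0.13,65]

```text
time: 24.1
tool_pos: [0.5199, 0.007, 0.1575]
ee_rot: [3.139, -0.009, 0.137]
wrist_force: [0.0, 0.1, 0.5]
width: 0.0606
finger_force: 0.0
```

```bash
python3 - <<'E'
from h import *
np.set_printoptions(precision=4,suppress=True)
print(get_obs()['tool_pos'],get_obs()['ee_rot'])
S,C=zip(*[shot(n,f'pics/{n}5.png') for n in('top','side')])
for n,c in zip(('top','side'),C):
    for q,z in(('fin',.078),('pivot',.07)):
        for r in place_of(n,q)[:6]: print(n,q,round(r['score'],2),r['pixel'],toworld(c,r['pixel'],z)[:2])
cv2.imwrite('pics/side5c.png',cv2.resize(S[1]['pixels'][140:300,170:400,::-1],None,fx=3,fy=3))
E
```

```text
[0.5199 0.007  0.1575] [ 3.1394 -0.0087  0.1369]
top fin 0.87 [234.8, 171.3] [0.617  0.1292]
top pivot 0.6 [234.8, 184.2] [0.5764 0.1302]
top pivot 0.16 [242.6, 181.7] [0.5841 0.1051]
side fin 0.74 [217.5, 233.0] [0.6154 0.1224]
side fin 0.46 [311.2, 123.7] [ 0.5464 -0.377 ]
side pivot 0.9 [235.6, 244.1] [0.5631 0.1316]
```

View pics/side5c.png

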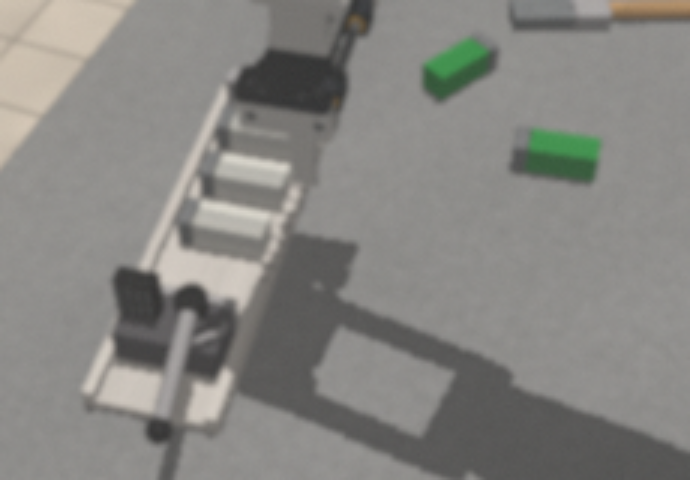

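apply_moves:
  commands:
    - [0,0,0,0.025,0.031,0,65]
    - [0,0,0,0.05,0.062,0,65]
    - [0,0,0,0.075,0.093,0,65]
    - [0,0,0,0.101,0.1235,0,65]
    - [0,0,0,0.101,0.1235,0,65]

```text
time: 24.9
tool_pos: [0.6215, 0.1346, 0.1505]
ee_rot: [-3.14, 0.001, 0.141]
wrist_force: [0.2, -0.1, -0.4]
width: 0.0614
finger_force: 0.0
```

apply_moves:
  commands:
    - [0,0,0,0,0,-0.02,65]
    - [0,0,0,0,0,-0.045,65]
    - [0,0,0,0,0,-0.07,65]
    - [0,0,0,0,0,-0.095,65]
    - [0,0,0,0,0,-0.095,65]

```text
time: 25.4
tool_pos: [0.6158, 0.1298, 0.0528]
ee_rot: [3.141, 0.009, 0.136]
wrist_force: [-1.2, -0.2, -0.8]
width: 0.0608
finger_force: 0.0
```

apply_moves:
  commands:
    - [0,0,0,0,0,0,0]
    - [0,0,0,0,0,0,0]
    - [0,0,0,0,0,0,0]
    - [0,0,0,0,0,0,0]
    - [0,0,0,0,0,0,0]

```text
time: 25.9
tool_pos: [0.619, 0.1309, 0.0588]
ee_rot: [3.141, -0.002, 0.137]
wrist_force: [0.8, 0.4, 0.3]
width: 0.0245
finger_force: 0.0
```

apply_moves:
  commands:
    - [0,0,0,0,0,0,0]
    - [0,0,0,0,0,0,0]
    - [0,0,0,0,0,0,0]
    - [0,0,0,0,0,0,0]
    - [0,0,0,0,0,0,0]

```text
time: 26.4
tool_pos: [0.6187, 0.1311, 0.0584]
ee_rot: [-3.141, -0.001, 0.137]
wrist_force: [-0.1, 0.9, 3.7]
width: 0.0179
finger_force: 30.0
```

apply_moves:
  commands:
    - [0,0,0,0.002,-0.014,0,0]
    - [0,0,0,0.0039,-0.028,0,0]
    - [0,0,0,0.0058,-0.042,0,0]
    - [0,0,0,0.0077,-0.056,0,0]
    - [0,0,0,0.0097,-0.07,0,0]

```text
time: 26.9
tool_pos: [0.6276, 0.0642, 0.0584]
ee_rot: [-3.136, -0.0, 0.139]
wrist_force: [-2.3, 10.3, 4.6]
width: 0.018
finger_force: 30.0
```

apply_moves:
  commands:
    - [0,0,0,0.002,-0.014,0,0]
    - [0,0,0,0.0039,-0.028,0,0]
    - [0,0,0,0.0058,-0.042,0,0]
    - [0,0,0,0.0077,-0.056,0,0]
    - [0,0,0,0.0097,-0.07,0,0]

```text
time: 27.4
tool_pos: [0.6368, -0.0045, 0.0584]
ee_rot: [-3.133, 0.001, 0.14]
wrist_force: [-4.5, 13.6, 6.5]
width: 0.018
finger_force: 30.1
```

apply_moves:
  commands:
    - [0,0,0,0.0005,-0.004,0,0]
    - [0,0,0,0.001,-0.008,0,0]
    - [0,0,0,0.0015,-0.011,0,0]
    - [0,0,0,0.002,-0.014,0,0]
    - [0,0,0,0.002,-0.014,0,0]

```text
time: 27.9
tool_pos: [0.6386, -0.0183, 0.0584]
ee_rot: [-3.134, 0.002, 0.139]
wrist_force: [-4.9, 12.1, 7.1]
width: 0.018
finger_force: 30.0
```

apply_moves:
  commands:
    - [0,0,0,0.0002,-0.0015,0,0]
    - [0,0,0,0.0004,-0.003,0,0]
    - [0,0,0,0.0006,-0.0045,0,0]
    - [0,0,0,0.0008,-0.006,0,0]
    - [0,0,0,0.001,-0.0075,0,0]

```text
time: 28.4
tool_pos: [0.6395, -0.0249, 0.0584]
ee_rot: [-3.132, 0.002, 0.14]
wrist_force: [-5.3, 13.7, 6.2]
width: 0.0181
finger_force: 30.1
```

apply_moves:
  commands:
    - [0,0,0,0.0001,-0.0007,0,0]
    - [0,0,0,0.0002,-0.0014,0,0]
    - [0,0,0,0.0003,-0.002,0,0]
    - [0,0,0,0.0003,-0.002,0,0]
    - [0,0,0,0.0003,-0.002,0,0]

```text
time: 28.9
tool_pos: [0.6398, -0.0271, 0.0584]
ee_rot: [-3.133, 0.002, 0.14]
wrist_force: [-5.1, 12.5, 6.3]
width: 0.018
finger_force: 30.1
```

apply_moves:
  commands:
    - [0,0,0,0.0001,-0.001,0,0]
    - [0,0,0,0.0002,-0.002,0,0]
    - [0,0,0,0.0003,-0.003,0,0]
    - [0,0,0,0.0003,-0.003,0,0]
    - [0,0,0,0.0003,-0.003,0,0]

```text
time: 29.4
tool_pos: [0.64, -0.0285, 0.0584]
ee_rot: [-3.13, 0.002, 0.141]
wrist_force: [-4.5, 16.8, 7.0]
width: 0.0181
finger_force: 30.1
```

apply_moves:
  commands:
    - [0,0,0,0.0001,-0.001,0,0]
    - [0,0,0,0.0002,-0.002,0,0]
    - [0,0,0,0.0003,-0.003,0,0]
    - [0,0,0,0.0003,-0.003,0,0]
    - [0,0,0,0.0003,-0.003,0,0]

```text
time: 29.9
tool_pos: [0.64, -0.0284, 0.0584]
ee_rot: [-3.125, 0.002, 0.142]
wrist_force: [-5.6, 22.1, 7.1]
width: 0.0181
finger_force: 30.1
```

apply_moves:
  commands:
    - [0,0,0,0.0001,-0.001,0,0]
    - [0,0,0,0.0002,-0.002,0,0]
    - [0,0,0,0.0003,-0.003,0,0]
    - [0,0,0,0.0003,-0.003,0,0]
    - [0,0,0,0.0003,-0.003,0,0]

```text
time: 30.4
tool_pos: [0.64, -0.0284, 0.0583]
ee_rot: [-3.12, 0.002, 0.143]
wrist_force: [-6.7, 27.7, 7.6]
width: 0.0181
finger_force: 30.1
```

apply_moves:
  commands:
    - [0,0,0,0,0,0,0]
    - [0,0,0,0,0,0,50]
    - [0,0,0,0,0.006,0,50]
    - [0,0,0,0,0.006,0,50]
    - [0,0,0,0,0.006,0,50]

```text
time: 30.9
tool_pos: [0.6419, -0.0364, 0.0572]
ee_rot: [3.141, 0.001, 0.137]
wrist_force: [-0.7, -0.6, -0.1]
width: 0.0457
finger_force: 0.0
```

apply_moves:
  commands:
    - [0,0,0,0,0,0.03,50]
    - [0,0,0,0,0,0.07,50]
    - [0,0,0,-0.005,0.02,0.1,0]
    - [0,0,0,-0.01,0.06,0.1,0]
    - [0,0,0,-0.015,0.1,0.1,0]

```text
time: 31.4
tool_pos: [0.6282, 0.0632, 0.1596]
ee_rot: [3.14, -0.004, 0.133]
wrist_force: [0.6, 0.4, -0.3]
width: 0.0264
finger_force: 0.0
```

```bash
python3 - <<'E'
from h import *
np.set_printoptions(precision=4,suppress=True)
print(get_obs()['tool_pos'],get_obs()['ee_rot'])
S,C=zip(*[shot(n,f'pics/{n}6.png') for n in('top','side')])
for n,c in zip(('top','side'),C):
    for q,z in(('fin',.078),('pivot',.07),('lever_tip',.075)):
        for r in place_of(n,q)[:3]: print(n,q,round(r['score'],2),r['pixel'],toworld(c,r['pixel'],z)[:2])
cv2.imwrite('pics/side6c.png',cv2.resize(S[1]['pixels'][140:290,170:370,::-1],None,fx=3.5,fy=3.5))
E
```

```text
[0.6282 0.0632 0.1596] [ 3.1403 -0.0036  0.133 ]
top fin 0.7 [283.5, 165.8] [ 0.6324 -0.027 ]
top pivot 0.55 [285.7, 177.3] [ 0.5963 -0.0335]
top lever_tip 0.64 [249.6, 186.8] [0.5667 0.0825]
side fin 0.85 [235.4, 187.1] [ 0.6443 -0.036 ]
side pivot 0.92 [254.0, 196.5] [ 0.587 -0.029]
side lever_tip 0.68 [245.9, 227.0] [0.5605 0.078 ]
```

View pics/side6c.png

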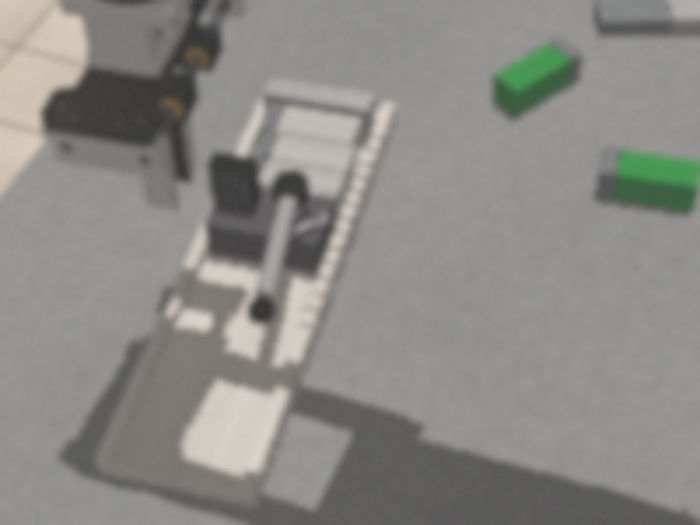

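apply_moves:
  commands:
    - [0,0,0,0,0,0,0]
    - [0,0,0,0,0,0,0]
    - [0,0,0,0,0,0,0]
    - [0,0,0,0,0,0,0]
    - [0,0,0,0,0,0,0]

```text
time: 32.3
tool_pos: [0.6271, 0.0643, 0.1579]
ee_rot: [3.141, -0.0, 0.137]
wrist_force: [0.2, -0.2, -1.0]
width: 0.0005
finger_force: 0.0
```

```bash
python3 - <<'E'
from h import *
np.set_printoptions(precision=4,suppress=True)
a=.137; cx=np.array([np.cos(a),np.sin(a)]); cy=np.array([-np.sin(a),np.cos(a)])
P=np.array([.5947,-.0342]); s=get_obs()['tool_pos']; print(s)
f=lambda th,r,w:P+r*(-np.cos(th)*cx+np.sin(th)*cy)+w*(np.sin(th)*cx+np.cos(th)*cy)
b=f(1.5,.09,.04); print(b-s[:2])
for th in np.arange(1.5,-.05,-.1): print(round(th,2),np.round(f(th,.09,.02)-b,4))
E
```

```text
[0.6271 0.0643 0.1579]
[-0.0118 -0.0022]
1.5 [-0.0196 -0.0041]
1.4 [-0.0288 -0.0045]
1.3 [-0.0379 -0.0058]
1.2 [-0.0469 -0.0079]
1.1 [-0.0555 -0.011 ]
1.0 [-0.0639 -0.0149]
0.9 [-0.0718 -0.0197]
0.8 [-0.0792 -0.0252]
0.7 [-0.086  -0.0314]
0.6 [-0.0922 -0.0382]
0.5 [-0.0976 -0.0457]
0.4 [-0.1023 -0.0536]
0.3 [-0.1061 -0.062 ]
0.2 [-0.1091 -0.0707]
0.1 [-0.1113 -0.0797]
-0.0 [-0.1125 -0.0888]
```

apply_moves:
  commands:
    - [0,0,0,-0.012,-0.002,-0.025,0]
    - [0,0,0,-0.012,-0.002,-0.055,0]
    - [0,0,0,-0.012,-0.002,-0.085,0]
    - [0,0,0,-0.012,-0.002,-0.102,0]
    - [0,0,0,-0.012,-0.002,-0.102,0]

```text
time: 32.8
tool_pos: [0.6124, 0.0624, 0.0521]
ee_rot: [-3.141, 0.007, 0.137]
wrist_force: [-0.3, -0.5, -0.2]
width: 0.0002
finger_force: 0.0
```

apply_moves:
  commands:
    - [0,0,0,-0.019,-0.004,0,0]
    - [0,0,0,-0.029,-0.005,0,0]
    - [0,0,0,-0.038,-0.006,0,0]
    - [0,0,0,-0.047,-0.008,0,0]
    - [0,0,0,-0.056,-0.011,0,0]

```text
time: 33.3
tool_pos: [0.5611, 0.0514, 0.0583]
ee_rot: [3.141, -0.007, 0.137]
wrist_force: [4.2, -0.5, 3.1]
width: 0.0005
finger_force: 1.6
```

apply_moves:
  commands:
    - [0,0,0,-0.008,-0.004,0,0]
    - [0,0,0,-0.016,-0.009,0,0]
    - [0,0,0,-0.023,-0.014,0,0]
    - [0,0,0,-0.03,-0.02,0,0]
    - [0,0,0,-0.036,-0.027,0,0]

```text
time: 33.8
tool_pos: [0.5213, 0.024, 0.0548]
ee_rot: [-3.141, 0.003, 0.137]
wrist_force: [1.2, 0.0, -0.5]
width: 0.0004
finger_force: 0.4
```

apply_moves:
  commands:
    - [0,0,0,-0.006,-0.008,0,0]
    - [0,0,0,-0.011,-0.016,0,0]
    - [0,0,0,-0.014,-0.024,0,0]
    - [0,0,0,-0.017,-0.033,0,0]
    - [0,0,0,-0.02,-0.042,0,0]

```text
time: 34.3
tool_pos: [0.5028, -0.0185, 0.0558]
ee_rot: [3.141, 0.0, 0.137]
wrist_force: [-0.0, 0.6, -1.2]
width: 0.0007
finger_force: 0.2
```

apply_moves:
  commands:
    - [0,0,0,-0.001,-0.004,0,0]
    - [0,0,0,-0.001,-0.008,0,0]
    - [0,0,0,-0.001,-0.012,0,0]
    - [0,0,0,-0.001,-0.012,0,0]
    - [0,0,0,-0.001,-0.012,0,0]

```text
time: 34.8
tool_pos: [0.502, -0.028, 0.0558]
ee_rot: [-3.138, 0.0, 0.137]
wrist_force: [-1.2, 5.0, 0.2]
width: 0.0002
finger_force: 2.6
```

apply_moves:
  commands:
    - [0,0,0,0,0.015,0,0]
    - [0,0,0,0,0.04,0,0]
    - [0,0,0,0,0.05,0.04,0]
    - [0,0,0,-0.02,0.07,0.08,0]
    - [0,0,0,-0.05,0.1,0.1,0]

```text
time: 35.3
tool_pos: [0.4542, 0.0706, 0.1596]
ee_rot: [3.139, -0.006, 0.135]
wrist_force: [-0.2, -0.5, 0.3]
width: 0.0007
finger_force: 0.0
```

apply_moves:
  commands:
    - [0,0,0,-0.03,0.035,0,0]
    - [0,0,0,-0.06,0.07,0,0]
    - [0,0,0,-0.08,0.1,0,0]
    - [0,0,0,-0.1,0.13,0,0]
    - [0,0,0,-0.1,0.13,0,0]

```text
time: 35.8
tool_pos: [0.3501, 0.2032, 0.1562]
ee_rot: [-3.141, -0.001, 0.143]
wrist_force: [0.3, 0.3, 0.4]
width: 0.0007
finger_force: 0.0
```

```bash
python3 - <<'E'
from h import *
np.set_printoptions(precision=4,suppress=True)
S,C=zip(*[shot(n,f'pics/{n}7.png') for n in('top','side')])
for n,c in zip(('top','side'),C):
    for q,z in(('fin',.078),('pivot',.07),('lever_tip',.07)):
        for r in place_of(n,q)[:3]: print(n,q,round(r['score'],2),r['pixel'],toworld(c,r['pixel'],z)[:2])
a=cv2.resize(S[0]['pixels'][140:240,230:350,::-1],None,fx=4,fy=4,interpolation=cv2.INTER_CUBIC)
b=cv2.resize(S[1]['pixels'][145:245,205:285,::-1],None,fx=4,fy=4,interpolation=cv2.INTER_CUBIC)
cv2.imwrite('pics/both7.png',np.hstack([a,b]))
E
```

```text
top fin 0.72 [281.5, 167.5] [ 0.627  -0.0205]
top pivot 0.85 [284.1, 175.8] [ 0.6012 -0.0285]
top lever_tip 0.64 [292.6, 212.1] [ 0.4839 -0.0539]
side fin 0.79 [237.9, 187.4] [ 0.6375 -0.0374]
side pivot 0.95 [253.4, 195.3] [ 0.5903 -0.0325]
side lever_tip 0.89 [298.5, 202.8] [ 0.4695 -0.0502]
```

View pics/both7.png

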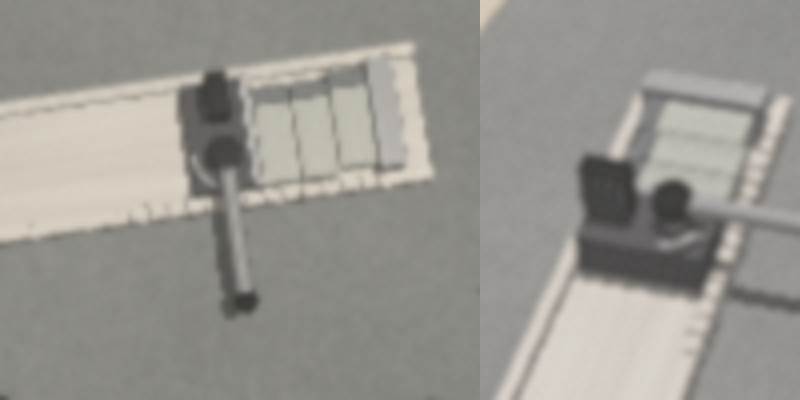

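The top and side crops show the three clear tubes tight in a row between the end stop and the jaw. The lever is back at its starting direction, tip at about top pixel (293,212), and the arm is clear.

```bash
python3 -c "
from bench import *
print(close_job())"
```

```text
the job is handed in; nothing more can be done
None
```

I handed the job in at about 36 s: all three clear coin tubes (no fourth in view) lie pressed tight between the end stop and the jaw, and the lever is back in its low notch as judged from the camera pictures and the stop felt at the end of the push; the result of the judging was not shown.

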